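# Take the electrode meter out of service

## Robot

A 7-joint arm with a two-finger parallel gripper is mounted at the origin on the work surface. World frame = base frame: x ahead of the robot, y to its left, z up, the work surface at z = 0. Lengths are in m, angles in rad, forces in N, time in s.
With the tool pointing down it reaches from about 0.4 to 0.85 m from the base axis. Payload 4.5 kg.
Tool frame: the origin (TCP) lies midway between the tips of the shut fingers; the grasp point (between the pads) lies manip.grasp_offset behind it (manip.grasp_offset is the distance from the TCP to the grasp point, in m); z points along the fingers, y is the line along which they close (so a half turn about z gives the same grasp; the last joint's range is limited). The gripper opens to 85 mm and grips with 20 to 120 N. Pads are 22 mm wide; open, the fingers measure 114 mm over their backs; the gripper's body (76 mm by 85 mm) begins 54 mm behind the grasp point. The pads swing forward as they close: fully open they stand 13 mm farther back than shut.
Start: joints at [-1.078, 0.689, -0.195, 1.565, 0.157, 0.902, -0.215], TCP at [0.277, 0.56, 0.231] pointing down, gripper open.
Joint ranges: [-3.01, 3.01], [-0.46, 2.08], [-1.47, 1.51], [0.13, 2.56], [-1, 4.14], [0.04, 2.09], [-2.66, 2.66]. Speed limits (rad/s): [2.57, 2.57, 3.14, 3.14, 3.14, 3.14, 3.14].

## Interface

Orientations are given as a unit quaternion [w, x, y, z].
In Python, from bench import manip gives the robot as it stands.
- The arm moves only by the tool arm_command, never from a script. Its argument "increments" is a list of rows, each a list of 2 entries, a list of its own where there are three numbers: the shift along the world's x, y, z in m, then the turn, a rotation vector about the world's x, y, z in rad. In form: [[[x, y, z], [wx, wy, wz]], ...]. A call has 1 to 12 rows; each row is the pose to reach, as a shift and turn from the pose commanded when the call began; what a row does not reach only later rows make up. A row lasts 1/12 s, in which the tool goes at most 41.7 mm and 7.16 degrees, less where a joint would pass 70% of its speed; a pose out of reach is approached as far as the arm can. A call with a gripper value outside its range is refused whole. "hand" is the gripper command: -1 is fully open, 1 is shut, values between are in proportion, set as the call begins (left out, the last holds). The fingers move at their own pace and stop on an object; the grip force is fixed at half the most. Time passes only in rows, so rows that repeat a pose let the fingers close. It gives the time, the measured TCP pose, the force, the opening and the grip force at its end, in the units of the state.
- manip.get_obs(): the state, without advancing time (a new reading comes with each control period).
- manip.capture(name): name is "scene" or "top" or "wrist"; returns a dict with "frame" (400x640x3 uint8, red, green, blue), "depth" (400x640 float32, m along the optical axis (not along the pixel's ray), 0 where there is no reading), "fx", "fy", "cx", "cy" (pixels), "eye" and "attitude" of the camera in the world. Camera axes: x right, y up, looking along -z (the intrinsics and any distortion apply to the point x, -y, -z); pixel columns grow to the right and rows downward; lengths in m; the calibration is good to about 2 mm. The wrist camera is an equidistant fisheye: a pixel r from the principal point sees the ray r / f radians off the axis. A picture is of the moment at which its call begins.
- manip.sign_off(): hands the job in; it is judged then, once.
The state is a dict: "time": time; "q": joint angles; "qvel": joint speeds; "effort": joint torques, N m; "position": TCP position; "tcp_rot": TCP orientation; "contact_force": force on the tool from outside, world axes, zero at the start; "moment": the same for the moment, N m; "grip_width": finger opening in m; "gripper_force": force on a finger pad.
Only numpy, scipy, OpenCV 4.12 (cv2) and the standard library are available. Lean on these libraries where they do the work, as an engineer would, in place of code of your own. Each camera call takes 0.05 s, during which the arm holds its last target. There are 200 camera calls.

## Task

Switch the meter dock's power lever fully over to off, and only then unplug every amplifier module on it: the pins are tight, so rock each module gently to and fro along its wide side until it rises free - never haul it straight up, which would lift the floating connector board by more than 5 mm - and put it in the yellow tray. Stand every electrode upright in the white caddy, foot down and cap up, and leave the other things on the bench where they are.

Things in the scene. Friction and masses are not known exactly. Their poses are not given: they have to be found in the camera images.
- dock: white bench meter dock with a blue band, fixed to the bench, 130 (its x) x 300 (its y) x 30 mm tall; origin at bench level; the casing runs from y = -145 to +155 mm. At dock yaw 0 its x points away from the robot base. Sockets stand on top at y = -75 mm (socket0) and y = +30 mm (socket1), the power lever at y = +118 mm. It stays level; its place and yaw vary.
- socket0 (a point): centre of socket 0 on the dock, at the level where a seated module's shoulder rests (47.5 mm above the bench); axes as the dock's. The socket is a green board 66 x 52 mm with black rails; either module may be in either socket
- socket1 (a point): the same for socket 1. Either socket: spring clips grip each pin with 10 to 13 N of friction over its 11 mm, so a straight pull takes 20 to 26 N and lifts the board. Leaning the module 8 to 10 degrees about one lower edge (about its own y) slides only the other pin up, and it stays up; leaning back over that raised pin draws the first. Some three to five leans walk it out
- board0 (a joint): how far socket 0's floating connector board has been lifted, m: 0 at rest, up to 0.012. The board is held down by springs with 16 N of preload and lifts about 1 mm for each N more; more than 5 mm harms it. Pushing down does nothing
- board1 (a joint): the same for socket 1
- module0: grey plug-in amplifier module, white label on top, 130 g: a block 44 (its x) x 30 (its y) x 72 mm tall, origin at the centre of the block's underside (the shoulder), z up; below it two flat metal pins 11 mm long at x = -18 and +18 mm and a key post between them as long (6 x 16 mm). Starts seated in a socket, axes along the dock's (x fore and aft).
- module1: blue plug-in amplifier module, white label on top, 130 g: a block 44 (its x) x 30 (its y) x 72 mm tall, origin at the centre of the block's underside (the shoulder), z up; below it two flat metal pins 11 mm long at x = -18 and +18 mm and a key post between them as long (6 x 16 mm). Starts seated in a socket, axes along the dock's (x fore and aft).
- power (a joint): angle of the dock's power lever, rad: 0 leaning to the dock's -x (on), 1.0 leaning to +x (off); stiff by friction only (1 to 2 N at the ball) and stays where it is left. It turns about the dock's y axis through a point 52 mm above the bench, 118 mm along the dock's y from the dock's origin
- power_tip (a point): centre of the red ball, 26 mm across, on the end of the power lever, 50 mm from its pivot
- tray: yellow open service tray, fixed, 170 (its x) x 130 (its y) x 30 mm tall, walls and floor 4 mm; origin at bench level under its centre. Place and yaw vary
- caddy: white electrode caddy, fixed, 90 mm tall, three cells in a row along its x centred at x = -45, 0 and +45 mm, each 30 x 30 mm inside, outer walls 5 mm (130 x 40 mm outside), 15 mm between cells, floor 4 mm above the bench; origin at bench level under its centre. Place and yaw vary
- probe0: electrode, a square bar 18 x 18 x 140 mm, 45 g, pale grey body, blue cap at one end and an amber glass foot with a rounded end (radius 9) at the other; origin at its centre, its x axis points along the bar to the cap. Starts lying on the bench, cap roughly towards the world's -y (the robot's right). May be absent (then None)
- probe0_foot (a point): tip of that electrode's rounded foot, 70 mm from its centre
- probe1: electrode, a square bar 18 x 18 x 140 mm, 45 g, pale grey body, red cap at one end and an amber glass foot with a rounded end (radius 9) at the other; origin at its centre, its x axis points along the bar to the cap. Starts lying on the bench, cap roughly towards the world's -y (the robot's right). May be absent (then None)
- probe1_foot (a point): tip of that electrode's rounded foot, 70 mm from its centre
- probe2: electrode, a square bar 18 x 18 x 140 mm, 45 g, pale grey body, green cap at one end and an amber glass foot with a rounded end (radius 9) at the other; origin at its centre, its x axis points along the bar to the cap. Starts lying on the bench, cap roughly towards the world's -y (the robot's right). May be absent (then None)
- probe2_foot (a point): tip of that electrode's rounded foot, 70 mm from its centre
- vial: amber vial 28 mm across, 55 tall; bystander, to be left alone; origin at the centre of its underside
- tape: green tape roll 64 mm across, 18 tall; bystander, to be left alone; origin at the centre of its underside
- washbottle: white bottle 60 mm across, 150 tall; bystander, to be left alone; origin at the centre of its underside
- jar: small jar 48 mm across, 60 tall; bystander, to be left alone; origin at the centre of its underside
- tipbox: blue tip box 80 x 120 x 50 mm; bystander, to be left alone; origin at the centre of its underside
- beaker: beaker 66 mm across, 80 tall; bystander, to be left alone; origin at the centre of its underside
- marker: black marker pen 130 mm long, lying along its x; bystander, to be left alone; origin at the centre of its underside
Not all that is in view belongs to the job. What is shaped like the module0 but pink is not meant.

How it is judged:
On the way, in this order (a step that is already met when the one before it is completed fails the run):
1. the power lever is off while all modules are still seated (value of joint power above 0.8 rad and (distance between module0 and socket0 below 0.012 m or distance between module0 and socket1 below 0.012 m) and (distance between module1 and socket0 below 0.012 m or distance between module1 and socket1 below 0.012 m)), for 0.2 s.
2. every module has come free of its socket (distance between each of module0, module1 and socket0 above 0.02 m and distance between each of module0, module1 and socket1 above 0.02 m), for 0.2 s.
At the end, for the whole second after the job is handed in: power lever at more than 0.8 rad; every present module at rest inside the tray; every present electrode at rest in the caddy with its foot within 21 mm of the cell floor, cap up and leaning less than 18 degrees (value of joint power above 0.8 rad and x of module0 in the frame of tray between -0.09 and 0.09 m and y of module0 in the frame of tray between -0.07 and 0.07 m and z of module0 in the frame of tray between -0.005 and 0.06 m and linear speed of each of module0, module1, probe0, probe1, probe2 below 0.02 m/s and x of module1 in the frame of tray between -0.09 and 0.09 m and y of module1 in the frame of tray between -0.07 and 0.07 m and z of module1 in the frame of tray between -0.005 and 0.06 m and x of probe0_foot in the frame of caddy between -0.063 and 0.063 m and y of probe0_foot in the frame of caddy between -0.018 and 0.018 m and z of each of probe0_foot, probe1_foot, probe2_foot in the frame of caddy below 0.025 m and angle between each of probe0, probe1, probe2's own x axis and vertical below 0.32 rad and x of probe1_foot in the frame of caddy between -0.063 and 0.063 m and y of probe1_foot in the frame of caddy between -0.018 and 0.018 m and x of probe2_foot in the frame of caddy between -0.063 and 0.063 m and y of probe2_foot in the frame of caddy between -0.018 and 0.018 m); the robot touches nothing.
It fails at once if a connector board is lifted by more than 5 mm (value of joint any of board0, board1 above 0.005 m).
It fails at once if a bystander is shifted by more than 40 mm (distance of any of vial, tape, washbottle, jar, tipbox, beaker, marker from where it was at the start of the episode above 0.04 m).
Of probe0, probe1, probe2 only 2 to 3 are there at a start; the rules pass over those that are not, and their reading is None.
At some moment in a run one of probe0, probe1, probe2 may be knocked a few centimetres aside while the robot is not near it.
Once in a run the grip may slacken for a moment while it holds something.
It also fails if it takes over 208 s, if anything falls off the work surface, if the arm or the gripper's body presses on something with over 40 N, if the wrist force passes 120 N, or if a joint passes its speed limit or range.

## Working session

There is one attempt and no reset: what is moved stays moved. The work goes in short steps, Python scripts to look and compute and a tool call to move; the robot and the scene stay as the last step left them, time stands still between calls to the robot, and variables do not carry over. Pictures are saved under pics/ and viewed, at most 14 in all, crops included, and the job is handed in when it is done.

Besides the shell and the picture viewer there is one more tool, called after "Emit:" as name(argument=value, ...), one argument or row to a line, values as JSON. arm_command: Moves the arm, as the interface text tells. Its arguments: {"type":"object","properties":{"increments":{"type":"array","items":{"type":"array"}},"hand":{"type":"number"}},"required":["increments"]}

```bash
ls; mkdir -p pics
cat > h.py <<'E'
import numpy as np, cv2, json
from bench import manip
from scipy.spatial.transform import Rotation as R
def cap(n):
    c=manip.capture(n); return c
def Rm(c):
    a=np.array(c["attitude"],float)
    if a.shape==(3,3): return a
    return R.from_quat([a[1],a[2],a[3],a[0]]).as_matrix()
def pts(c):
    h,w=c["depth"].shape; u,v=np.meshgrid(np.arange(w),np.arange(h)); d=c["depth"]
    p=np.stack([(u-c["cx"])/c["fx"]*d,-(v-c["cy"])/c["fy"]*d,-d],-1)
    return p@Rm(c).T+np.array(c["eye"])
def save(n,img): cv2.imwrite("pics/"+n+".png",cv2.cvtColor(img,cv2.COLOR_RGB2BGR))
E
python3 - <<'E'
from h import *
o=manip.get_obs(); print({k:np.round(v,3).tolist() for k,v in o.items()}, manip.grasp_offset)
for n in("scene","top"):
    c=cap(n); print(n,c["eye"],c["attitude"],c["fx"],c["cx"],c["cy"],c["depth"].min(),c["depth"].max()); save(n+"0",c["frame"])
    np.savez("pics/"+n+"0.npz",p=pts(c),f=c["frame"])
E
```

```text
pics
{'time': 0.0, 'q': [-1.078, 0.69, -0.194, 1.566, 0.157, 0.902, -0.215], 'qvel': [0.0, 0.002, -0.001, 0.001, -0.001, -0.001, -0.002], 'effort': [-0.0, -53.96, -1.267, -15.855, 0.009, 0.009, 0.0], 'position': [0.277, 0.56, 0.23], 'tcp_rot': [-0.0, 0.227, 0.974, -0.001], 'contact_force': [0.13, -0.226, -0.188], 'moment': [0.016, -0.013, -0.004], 'gripper_force': 0.0, 'grip_width': 0.086} 0.0187
scene [ 1.30769963 -0.3179067   0.73794768] [0.76515423 0.35989525 0.2260582  0.48364461] 467.6111731955145 316.37496219391596 196.84407432575895 0.0 3.9940038
top [0.45889469 0.03841469 0.88427825] [ 0.7130969   0.06527695 -0.06035752 -0.69540542] 372.8631791958376 320.3456052748681 199.8197424177964 0.0 1.7342705
```

View pics/scene0.png

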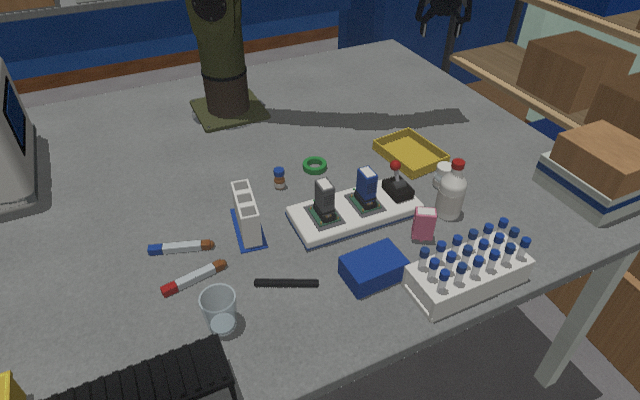

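View pics/top0.png

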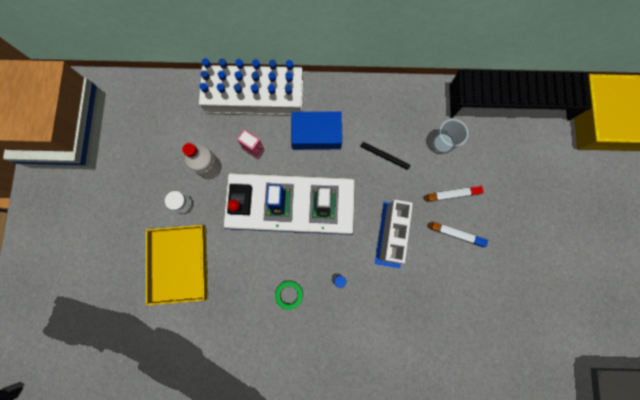

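The scene view shows two electrodes: blue cap (180,247) and red cap (195,277). It also shows the grey module (325,200), the blue module (367,187) and the pink decoy (424,222), which is not meant. In the top view the lever ball is at (233,207), the tray at (176,264), the caddy at (395,232), and the modules at (322,200) and (275,196).

Run:
```python
from h import *
z=np.load("pics/top0.npz"); p=z["p"]; f=z["f"]; hsv=cv2.cvtColor(f,cv2.COLOR_RGB2HSV)
H,S,V=[hsv[...,i].astype(int) for i in range(3)]; Z=p[...,2]
def rect(m,win,name):
    u0,v0,u1,v1=win; w=np.zeros_like(m); w[v0:v1,u0:u1]=1; m=m&w
    n,l,st,_=cv2.connectedComponentsWithStats(m.astype(np.uint8))
    k=1+np.argmax(st[1:,4]); q=p[l==k]
    r=cv2.minAreaRect(q[:,:2].astype(np.float32)*1000)
    print(name,len(q),"c",np.round(r[0],1),"size",np.round(r[1],1),"ang",round(r[2],1),"z",np.round(np.percentile(q[:,2],[5,50,95]),4),"mean",np.round(q.mean(0),4))
print("bench z",np.median(Z[300:380,400:550]))
ok=Z>-.05
rect((abs(Z-.03)<.006)&ok,(205,160,370,250),"dock")
rect((Z>.11)&(Z<.13),(255,170,295,230),"blue mod top")
rect((Z>.11)&(Z<.13),(305,170,345,230),"grey mod top")
rect((abs(Z-.0475+.01)<.012)&(H>60)&(H<100)&(S>40),(255,170,345,230),"greenboard")
rect((S>150)&((H<8)|(H>172))&(Z>.05),(215,180,255,225),"ball")
rect((S>120)&(H>18)&(H<35)&(Z>.024),(130,215,215,310),"tray rim")
rect((Z>.08)&(Z<.1),(370,190,420,275),"caddy")
for nm,w in(("red",(415,175,495,210)),("blue",(415,212,495,252))):
    rect((Z>.012)&(Z<.03),w,"probe "+nm)
    rect((Z>.005)&(S>120)&(H>5)&(H<22),w,"foot "+nm)
    rect((Z>.005)&(S>120)&((H<5)|(H>170) if nm=="red" else (H>100)&(H<130)),w,"cap "+nm)
```

```text
bench z 0.0007740254540739566
dock 5260 c [605.3 118.4] size [299.9 130.8] ang 88.8 z [0.0286 0.0315 0.0346] mean [0.6013 0.1053 0.0315]
blue mod top 310 c [605.7 143.2] size [30.2 44.7] ang 88.6 z [0.117  0.1211 0.1236] mean [0.6046 0.1428 0.1209]
grey mod top 302 c [602.7  38. ] size [42.9 29.4] ang 1.4 z [0.1182 0.1211 0.1236] mean [0.6024 0.0384 0.121 ]
greenboard 278 c [602.5  38.7] size [65.9 53.4] ang 0.3 z [0.032  0.0348 0.0459] mean [0.5952 0.0383 0.0355]
ball 127 c [585.9 237.6] size [38.4 23.2] ang 73.6 z [0.0559 0.1065 0.1117] mean [0.5833 0.2307 0.0999]
tray rim 636 c [471.8 239.5] size [169.8 397.1] ang 6.1 z [0.0255 0.0309 0.0338] mean [0.4564 0.373  0.0357]
caddy 673 c [ 540.  -123.1] size [ 40.5 130.3] ang 81.5 z [0.083  0.0907 0.0934] mean [ 0.5398 -0.1228  0.0901]
probe red 452 c [ 639.1 -269.2] size [ 18.6 138.4] ang 9.9 z [0.0149 0.0187 0.0213] mean [ 0.6386 -0.2693  0.0185]
foot red 75 c [ 627.9 -213.5] size [15.2 24.8] ang 11.5 z [0.0128 0.018  0.0213] mean [ 0.6277 -0.2136  0.0178]
cap red 93 c [ 648.2 -323.2] size [17.5 28.8] ang 8.8 z [0.0149 0.0185 0.0211] mean [ 0.6474 -0.3228  0.0182]
probe blue 472 c [ 543.8 -274.6] size [138.9  18.2] ang 72.4 z [0.0155 0.0185 0.021 ] mean [ 0.5432 -0.2755  0.0184]
foot blue 80 c [ 559.6 -220.8] size [25.8 16.9] ang 79.5 z [0.0118 0.0176 0.0202] mean [ 0.5591 -0.221   0.017 ]
cap blue 101 c [ 527.1 -326.5] size [27.9 17. ] ang 73.3 z [0.0109 0.0184 0.0212] mean [ 0.5261 -0.3266  0.018 ]
```

Emit:
arm_command(
  increments=[
    [[0.253,-0.329,0],[0,0,-1.138]],
    [[0.253,-0.329,0],[0,0,-1.138]],
    [[0.253,-0.329,0],[0,0,-1.138]],
    [[0.253,-0.329,0],[0,0,-1.138]],
    [[0.253,-0.329,0],[0,0,-1.138]],
    [[0.253,-0.329,0],[0,0,-1.138]],
    [[0.253,-0.329,0],[0,0,-1.138]],
    [[0.253,-0.329,0],[0,0,-1.138]],
    [[0.253,-0.329,0],[0,0,-1.138]],
    [[0.253,-0.329,0],[0,0,-1.138]],
    [[0.253,-0.329,0],[0,0,-1.138]],
    [[0.253,-0.329,0],[0,0,-1.138]],
  ],
  hand=1,
)

```text
time: 1.1
position: [0.5314, 0.2278, 0.231]
tcp_rot: [0.001, 0.718, 0.696, -0.001]
contact_force: [-1.5, 0.6, -0.6]
grip_width: 0.0001
gripper_force: 0.0
```

Run:
```python
from h import *
z=np.load("pics/top0.npz"); p=z["p"]; f=z["f"]; hsv=cv2.cvtColor(f,cv2.COLOR_RGB2HSV)
H,S,V=[hsv[...,i].astype(int) for i in range(3)]; Z=p[...,2]
m=(S>150)&(H>18)&(H<35); w=np.zeros_like(m); w[220:308,142:210]=1
q=p[m&w]; q=q[(q[:,2]>-.01)&(q[:,2]<.04)]
r=cv2.minAreaRect(q[:,:2].astype(np.float32)*1000); print(r, q.mean(0))
o=manip.get_obs(); print({k:np.round(v,3).tolist() for k,v in o.items()})
```

```text
((456.31903076171875, 371.8629150390625), (171.2457733154297, 130.51861572265625), 6.130953311920166) [0.45599653 0.37726917 0.01006859]
{'time': 1.1, 'q': [-0.54, 0.626, 0.091, 1.72, -0.072, 0.799, -0.448], 'qvel': [-0.06, -0.003, -0.077, 0.013, -0.018, 0.001, -0.006], 'effort': [2.779, -49.65, 3.849, -14.826, 0.3, -0.034, 0.061], 'position': [0.531, 0.228, 0.231], 'tcp_rot': [0.001, 0.718, 0.696, -0.001], 'contact_force': [-1.451, 0.619, -0.594], 'moment': [0.037, 0.034, 0.002], 'gripper_force': 0.0, 'grip_width': 0.0}
```

Emit:
arm_command(
  increments=[
    [[0,0.002,-0.04],[0,0,0]],
    [[0,0.002,-0.08],[0,0,0]],
    [[0,0.002,-0.12],[0,0,0]],
    [[0,0.002,-0.146],[0,0,0]],
    [[0.012,0.002,-0.146],[0,0,0]],
    [[0.024,0.002,-0.146],[0,0,0]],
    [[0.036,0.002,-0.146],[0,0,0]],
    [[0.046,0.002,-0.146],[0,0,0]],
    [[0.056,0.002,-0.146],[0,0,0]],
    [[0.065,0.002,-0.146],[0,0,0]],
    [[0.07,0.002,-0.146],[0,0,0]],
    [[0.074,0.002,-0.146],[0,0,0]],
  ],
)

```text
time: 2.1
position: [0.6024, 0.2351, 0.0847]
tcp_rot: [-0.001, 0.715, 0.699, -0.001]
contact_force: [-1.2, 1.2, -0.7]
grip_width: -0.0002
gripper_force: 0.8
```

Run:
```python
from h import *
c=cap("scene");cv2.imwrite("pics/s1.png",cv2.resize(cv2.cvtColor(c["frame"],cv2.COLOR_RGB2BGR)[110:260,270:490],None,fx=3,fy=3))
```

```text
(no output)
```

View pics/s1.png

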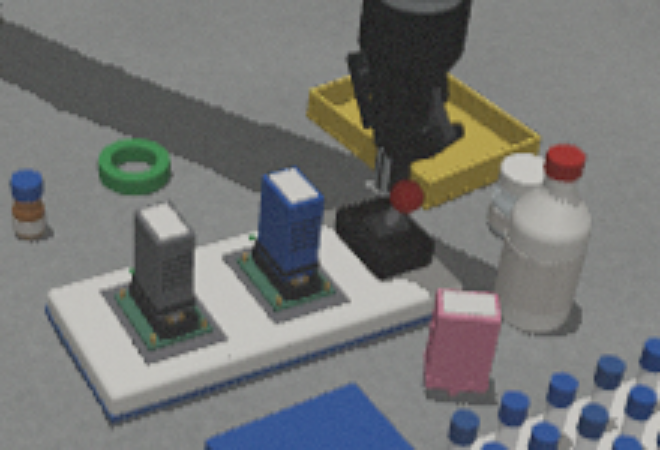

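The picture shows the ball at crop (407,196), pushed well towards +x, and both modules still seated. I'll push a little more, back off and measure.

Emit:
arm_command(
  increments=[
    [[0.002,0,0],[0,0,0]],
    [[0.004,0,0],[0,0,0]],
    [[0.006,0,0],[0,0,0]],
    [[0.008,0,0],[0,0,0]],
    [[0.01,0,0],[0,0,0]],
    [[0.01,0,0],[0,0,0]],
  ],
)

```text
time: 2.65
position: [0.6059, 0.2342, 0.0846]
tcp_rot: [-0.005, 0.716, 0.699, -0.006]
contact_force: [-15.8, 0.4, 9.6]
grip_width: -0.0001
gripper_force: 7.8
```

Emit:
arm_command(
  increments=[
    [[-0.03,0,0],[0,0,0]],
    [[-0.05,0,0.02],[0,0,0]],
    [[-0.05,0,0.06],[0,0,0]],
    [[-0.05,0,0.1],[0,0,0]],
    [[-0.05,-0.02,0.12],[0,0,0]],
    [[-0.02,-0.06,0.12],[0,0,0]],
    [[-0.01,-0.09,0.12],[0,0,0]],
    [[-0.01,-0.09,0.12],[0,0,0]],
  ],
  hand=-1,
)

```text
time: 3.32
position: [0.6085, 0.1312, 0.2069]
tcp_rot: [0.005, 0.721, 0.693, -0.0]
contact_force: [0.2, -2.4, -0.8]
grip_width: 0.0856
gripper_force: 0.0
```

Run:
```python
from h import *
c=cap("scene");p=pts(c);h=cv2.cvtColor(c["frame"],cv2.COLOR_RGB2HSV).astype(int)
m=(h[...,1]>150)&((h[...,0]<8)|(h[...,0]>172))&(p[...,2]>.06)&(p[...,2]<.13)&(abs(p[...,1]-.23)<.04)&(abs(p[...,0]-.61)<.06)
q=p[m];print(len(q),q.mean(0),q.min(0),q.max(0))
c=cap("wrist");print(c["eye"],c["fx"],c["cx"],c["cy"],c["attitude"]);save("w1",c["frame"])
```

```text
78 [0.63640089 0.2267569  0.10306664] [0.62431028 0.21812223 0.0908113 ] [0.64534547 0.23874805 0.11049522]
[0.60793575 0.20698342 0.34902466] 309.70691628693146 317.4170000386986 196.10275262992886 [ 0.98985161 -0.14085904  0.00099113 -0.01874949]
```

View pics/w1.png

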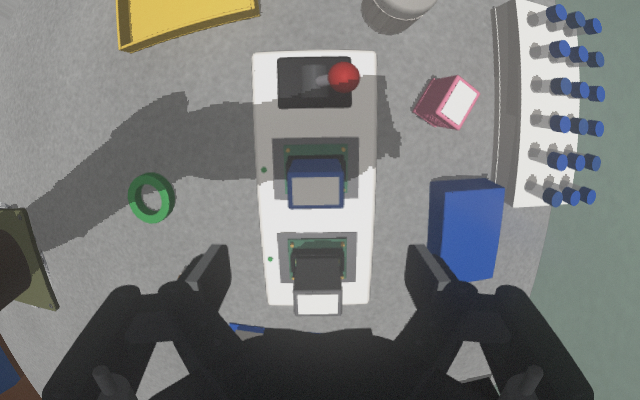

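Lever is against its stop (ball x≈0.636, which is off). The wrist picture shows the ball at (343,77) leaning to +x, the blue module top at (316,190), and grey at (318,300). Next is the blue module.

Emit:
arm_command(
  increments=[
    [[0.001,0,0],[0,0,0]],
    [[0.001,0,-0.03],[0,0,0]],
    [[0.001,0,-0.06],[0,0,0]],
    [[0.001,0,-0.09],[0,0,0]],
    [[0.001,0,-0.115],[0,0,0]],
    [[0.001,0,-0.13],[0,0,0]],
    [[0.001,0,-0.134],[0,0,0]],
    [[0.001,0,-0.134],[0,0,0]],
    [[0.001,0,-0.134],[0,0,0]],
  ],
)

```text
time: 4.17
position: [0.6052, 0.1446, 0.072]
tcp_rot: [0.0, 0.716, 0.698, 0.001]
contact_force: [-0.1, 0.8, 0.7]
grip_width: 0.0854
gripper_force: 0.0
```

Emit:
arm_command(
  increments=[
    [[0,0,0],[0,0,0]],
    [[0,0,0],[0,0,0]],
    [[0,0,0],[0,0,0]],
    [[0,0,0],[0,0,0]],
    [[0,0,0],[0,0,0]],
    [[0,0,0],[0,0,0]],
    [[0,0,0],[0,0,0]],
    [[0,0,0],[0,0,0]],
  ],
  hand=1,
)

```text
time: 4.83
position: [0.6055, 0.1436, 0.0724]
tcp_rot: [0.0, 0.716, 0.698, 0.001]
contact_force: [-1.1, -0.0, 6.8]
grip_width: 0.0435
gripper_force: 62.0
```

```bash
cat > rows.py <<'E'
import sys,numpy as np
# rock rows: pivot (px,pz) rel. to module origin (socket frame x,z), TCP at (tx,tz) rel. to module
def seq(tx,tz,moves,n):
    # moves: list of (pivot in module frame, target angle); state: origin o, angle a (about +y)
    o=np.zeros(2);a=0.;out=[]
    Ry=lambda a:np.array([[np.cos(a),np.sin(a)],[-np.sin(a),np.cos(a)]])
    t0=np.array([tx,tz])
    for piv,ang in moves:
        P=o+Ry(a)@np.array(piv); rows=[]
        for k in range(1,n+1):
            b=a+(ang-a)*k/n
            oo=P-Ry(b)@np.array(piv); t=oo+Ry(b)@t0
            rows.append([round(float(t[0]-t0[0]),4),round(float(t[1]-t0[1]),4),round(b,4)])
        o,a=oo,ang; out.append((rows,np.round(o,4)))
    return out
if __name__=="__main__":
    d=np.deg2rad(9)
    for r,o in seq(0,.0235,[((.022,0),d),((-.018,0),-d),((.018,0),d),((-.018,0),-d),((0,0),0)],6): print(r,o)
E
python3 rows.py
```

```text
[[0.0006, 0.0006, np.float64(0.0262)], [0.0013, 0.0011, np.float64(0.0524)], [0.0019, 0.0017, np.float64(0.0785)], [0.0026, 0.0022, np.float64(0.1047)], [0.0033, 0.0027, np.float64(0.1309)], [0.0039, 0.0032, np.float64(0.1571)]] [0.0003 0.0034]
[[0.0029, 0.0042, np.float64(0.1047)], [0.0017, 0.0053, np.float64(0.0524)], [0.0005, 0.0063, np.float64(0.0)], [-0.0008, 0.0072, np.float64(-0.0524)], [-0.0021, 0.008, np.float64(-0.1047)], [-0.0034, 0.0088, np.float64(-0.1571)]] [0.0003 0.0091]
[[-0.0023, 0.0099, np.float64(-0.1047)], [-0.0012, 0.0109, np.float64(-0.0524)], [0.0, 0.0119, np.float64(0.0)], [0.0013, 0.0128, np.float64(0.0524)], [0.0026, 0.0136, np.float64(0.1047)], [0.0039, 0.0144, np.float64(0.1571)]] [0.0003 0.0147]
[[0.0029, 0.0155, np.float64(0.1047)], [0.0017, 0.0165, np.float64(0.0524)], [0.0005, 0.0175, np.float64(0.0)], [-0.0008, 0.0184, np.float64(-0.0524)], [-0.0021, 0.0193, np.float64(-0.1047)], [-0.0034, 0.02, np.float64(-0.1571)]] [0.0003 0.0203]
[[-0.0028, 0.0201, np.float64(-0.1309)], [-0.0022, 0.0202, np.float64(-0.1047)], [-0.0016, 0.0203, np.float64(-0.0785)], [-0.001, 0.0203, np.float64(-0.0524)], [-0.0003, 0.0203, np.float64(-0.0262)], [0.0003, 0.0203, np.float64(0.0)]] [0.0003 0.0203]
```

Emit:
arm_command(
  increments=[
    [[0.0003,0,0.0003],[0,0.013,0]],
    [[0.0006,0,0.0006],[0,0.026,0]],
    [[0.001,0,0.0009],[0,0.039,0]],
    [[0.0013,0,0.0011],[0,0.052,0]],
    [[0.0016,0,0.0014],[0.001,0.065,0]],
    [[0.0019,0,0.0017],[0.001,0.079,0]],
    [[0.0023,0,0.002],[0.001,0.092,0]],
    [[0.0026,0,0.0022],[0.002,0.105,0]],
    [[0.003,0,0.0025],[0.003,0.118,0]],
    [[0.0033,0,0.0027],[0.003,0.131,0]],
    [[0.0036,0,0.003],[0.004,0.144,0]],
    [[0.0039,0,0.0032],[0.004,0.157,0]],
  ],
)

```text
time: 5.83
position: [0.6098, 0.1435, 0.0748]
tcp_rot: [-0.056, 0.714, 0.696, -0.054]
contact_force: [2.4, 0.4, 4.7]
grip_width: 0.0433
gripper_force: 62.2
```

Emit:
arm_command(
  increments=[
    [[-0.0005,0,0.0005],[0,-0.026,0]],
    [[-0.001,0,0.001],[-0.001,-0.052,0]],
    [[-0.0016,0,0.0015],[-0.002,-0.079,0]],
    [[-0.0022,0,0.0021],[-0.003,-0.105,0]],
    [[-0.0028,0,0.0026],[-0.003,-0.131,0]],
    [[-0.0034,0,0.0031],[-0.004,-0.157,0]],
    [[-0.004,0,0.0035],[-0.005,-0.183,0]],
    [[-0.0047,0,0.004],[-0.005,-0.209,0]],
    [[-0.0054,0,0.0044],[-0.006,-0.236,0]],
    [[-0.006,0,0.0048],[-0.007,-0.262,0]],
    [[-0.0066,0,0.0052],[-0.007,-0.288,0]],
    [[-0.0073,0,0.0056],[-0.008,-0.314,0]],
  ],
)

```text
time: 6.83
position: [0.5989, 0.1435, 0.0779]
tcp_rot: [0.055, 0.714, 0.696, 0.053]
contact_force: [3.1, 2.1, -8.9]
grip_width: 0.0434
gripper_force: 62.1
```

Emit:
arm_command(
  increments=[
    [[0.0005,0,0.0005],[0,0.026,0]],
    [[0.0011,0,0.0011],[0.001,0.052,0]],
    [[0.0016,0,0.0016],[0.002,0.079,0]],
    [[0.0022,0,0.0021],[0.003,0.105,0]],
    [[0.0028,0,0.0026],[0.003,0.131,0]],
    [[0.0034,0,0.0031],[0.004,0.157,0]],
    [[0.004,0,0.0036],[0.005,0.183,0]],
    [[0.0047,0,0.004],[0.005,0.209,0]],
    [[0.0054,0,0.0044],[0.006,0.236,0]],
    [[0.006,0,0.0048],[0.007,0.262,0]],
    [[0.0066,0,0.0052],[0.007,0.288,0]],
    [[0.0073,0,0.0056],[0.008,0.314,0]],
  ],
)

```text
time: 7.83
position: [0.6069, 0.1433, 0.0834]
tcp_rot: [-0.058, 0.714, 0.696, -0.057]
contact_force: [3.0, 1.4, -7.3]
grip_width: 0.0434
gripper_force: 63.6
```

Emit:
arm_command(
  increments=[
    [[-0.0005,0,0.0005],[0,-0.026,0]],
    [[-0.001,0,0.001],[-0.001,-0.052,0]],
    [[-0.0016,0,0.0015],[-0.002,-0.079,0]],
    [[-0.0022,0,0.0021],[-0.003,-0.105,0]],
    [[-0.0028,0,0.0026],[-0.003,-0.131,0]],
    [[-0.0034,0,0.0031],[-0.004,-0.157,0]],
    [[-0.004,0,0.0035],[-0.005,-0.183,0]],
    [[-0.0047,0,0.004],[-0.005,-0.209,0]],
    [[-0.0054,0,0.0044],[-0.006,-0.236,0]],
    [[-0.006,0,0.0048],[-0.007,-0.262,0]],
    [[-0.0066,0,0.0052],[-0.007,-0.288,0]],
    [[-0.0073,0,0.0056],[-0.008,-0.314,0]],
  ],
)

```text
time: 8.83
position: [0.5984, 0.1427, 0.0895]
tcp_rot: [0.055, 0.714, 0.696, 0.052]
contact_force: [0.0, 0.7, -1.5]
grip_width: 0.0432
gripper_force: 64.6
```

Emit:
arm_command(
  increments=[
    [[0.0012,0,0.001],[0.001,0.052,0]],
    [[0.0024,0,0.003],[0.002,0.104,0]],
    [[0.0037,0,0.006],[0.004,0.157,0]],
    [[0.0037,0,0.01],[0.004,0.157,0]],
    [[0.0037,0,0.015],[0.004,0.157,0]],
    [[0.0037,0,0.025],[0.004,0.157,0]],
    [[0.0037,0,0.05],[0.004,0.157,0]],
    [[0.0037,0,0.08],[0.004,0.157,0]],
    [[0.0037,0,0.11],[0.004,0.157,0]],
    [[0.0037,0,0.11],[0.004,0.157,0]],
  ],
)

```text
time: 9.67
position: [0.6075, 0.1443, 0.2076]
tcp_rot: [0.002, 0.716, 0.698, 0.004]
contact_force: [1.0, 0.2, -0.6]
grip_width: 0.0432
gripper_force: 64.6
```

Emit:
arm_command(
  increments=[
    [[-0.107,0.232,0],[0,0,-1.442]],
    [[-0.107,0.232,0],[0,0,-1.442]],
    [[-0.107,0.232,0],[0,0,-1.442]],
    [[-0.107,0.232,0],[0,0,-1.442]],
    [[-0.107,0.232,0],[0,0,-1.442]],
    [[-0.107,0.232,0],[0,0,-1.442]],
    [[-0.107,0.232,0],[0,0,-1.442]],
    [[-0.107,0.232,0],[0,0,-1.442]],
    [[-0.107,0.232,0],[0,0,-1.442]],
    [[-0.107,0.232,0],[0,0,-1.442]],
    [[-0.107,0.232,0],[0,0,-1.442]],
    [[-0.107,0.232,0],[0,0,-1.442]],
  ],
)

```text
time: 10.67
position: [0.4962, 0.3752, 0.2011]
tcp_rot: [0.0, 0.999, 0.049, -0.001]
contact_force: [0.4, -0.3, -0.7]
grip_width: 0.0432
gripper_force: 64.7
```

Emit:
arm_command(
  increments=[
    [[0,0,0],[0,0,0]],
    [[0,0,-0.04],[0,0,0]],
    [[0,0,-0.08],[0,0,0]],
    [[0,0,-0.12],[0,0,0]],
    [[0,0,-0.145],[0,0,0]],
    [[0,0,-0.155],[0,0,0]],
    [[0,0,-0.16],[0,0,0]],
    [[0,0,-0.16],[0,0,0]],
    [[0,0,-0.16],[0,0,0]],
  ],
)

```text
time: 11.42
position: [0.4992, 0.3759, 0.0429]
tcp_rot: [-0.001, 0.999, 0.052, 0.001]
contact_force: [0.6, 0.0, -0.9]
grip_width: 0.0435
gripper_force: 64.7
```

Emit:
arm_command(
  increments=[
    [[0,0,0],[0,0,0]],
    [[0,0,0],[0,0,0]],
    [[0,0,0],[0,0,0]],
    [[0,0,0],[0,0,0]],
    [[0,0,0.03],[0,0,0]],
    [[0,0,0.07],[0,0,0]],
    [[0,0,0.11],[0,0,0]],
    [[0,0,0.15],[0,0,0]],
    [[0,0,0.163],[0,0,0]],
  ],
  hand=-1,
)

```text
time: 12.17
position: [0.5013, 0.3764, 0.2108]
tcp_rot: [-0.002, 0.999, 0.051, 0.004]
contact_force: [-0.1, -0.6, 0.2]
grip_width: 0.0851
gripper_force: 0.0
```

Emit:
arm_command(
  increments=[
    [[0.104,-0.338,0],[0,0,1.442]],
    [[0.104,-0.338,0],[0,0,1.442]],
    [[0.104,-0.338,0],[0,0,1.442]],
    [[0.104,-0.338,0],[0,0,1.442]],
    [[0.104,-0.338,0],[0,0,1.442]],
    [[0.104,-0.338,0],[0,0,1.442]],
    [[0.104,-0.338,0],[0,0,1.442]],
    [[0.104,-0.338,0],[0,0,1.442]],
    [[0.104,-0.338,0],[0,0,1.442]],
    [[0.104,-0.338,0],[0,0,1.442]],
    [[0.104,-0.338,0],[0,0,1.442]],
    [[0.104,-0.338,0],[0,0,1.442]],
  ],
)

```text
time: 13.17
position: [0.6022, 0.0361, 0.2046]
tcp_rot: [0.0, 0.715, 0.699, 0.0]
contact_force: [-0.7, -0.3, 0.6]
grip_width: 0.0857
gripper_force: 0.0
```

Emit:
arm_command(
  increments=[
    [[0,0,0],[0,0,0]],
    [[0,0,0],[0,0,0]],
    [[0,0,0],[0,0,0]],
    [[0,0,0],[0,0,0]],
  ],
)

```text
time: 13.5
position: [0.602, 0.0375, 0.2044]
tcp_rot: [0.0, 0.717, 0.697, -0.0]
contact_force: [0.5, -0.2, 0.9]
grip_width: 0.0855
gripper_force: 0.0
```

Run:
```python
from h import *
c=cap("top");save("t2",c["frame"]);c=cap("wrist");save("w2",c["frame"])
```

```text
(no output)
```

View pics/t2.png

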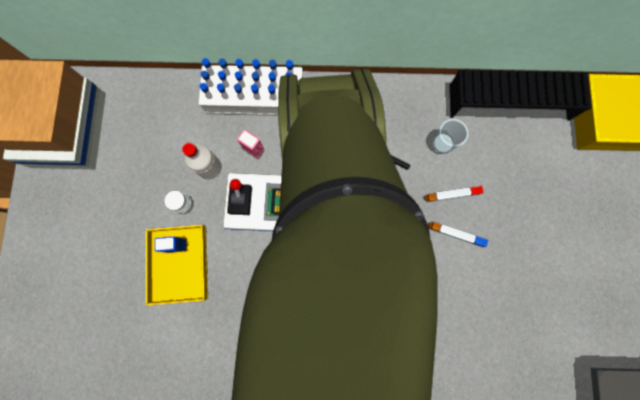

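The blue module stands in the tray at (170,244), the ball is off at (236,184), and the electrodes haven't moved. Next is the grey module.

Emit:
arm_command(
  increments=[
    [[0.001,0.001,-0.03],[0,0,0]],
    [[0.001,0.001,-0.06],[0,0,0]],
    [[0.001,0.001,-0.09],[0,0,0]],
    [[0.001,0.001,-0.115],[0,0,0]],
    [[0.001,0.001,-0.129],[0,0,0]],
    [[0.001,0.001,-0.133],[0,0,0]],
    [[0.001,0.001,-0.133],[0,0,0]],
    [[0.001,0.001,-0.133],[0,0,0]],
  ],
)

```text
time: 14.27
position: [0.6038, 0.0385, 0.072]
tcp_rot: [0.001, 0.716, 0.698, 0.0]
contact_force: [0.5, 0.1, 0.2]
grip_width: 0.0854
gripper_force: 0.0
```

Emit:
arm_command(
  increments=[
    [[0,0,0],[0,0,0]],
    [[0,0,0],[0,0,0]],
    [[0,0,0],[0,0,0]],
    [[0,0,0],[0,0,0]],
    [[0,0,0],[0,0,0]],
    [[0,0,0],[0,0,0]],
    [[0,0,0],[0,0,0]],
    [[0,0,0],[0,0,0]],
  ],
  hand=1,
)

```text
time: 14.93
position: [0.6036, 0.0385, 0.0724]
tcp_rot: [0.0, 0.716, 0.698, 0.001]
contact_force: [-1.6, 0.1, 6.2]
grip_width: 0.0435
gripper_force: 61.7
```

Emit:
arm_command(
  increments=[
    [[0.0003,0,0.0003],[0,0.013,0]],
    [[0.0006,0,0.0006],[0,0.026,0]],
    [[0.001,0,0.0009],[0,0.039,0]],
    [[0.0013,0,0.0011],[0,0.052,0]],
    [[0.0016,0,0.0014],[0.001,0.065,0]],
    [[0.0019,0,0.0017],[0.001,0.079,0]],
    [[0.0023,0,0.002],[0.001,0.092,0]],
    [[0.0026,0,0.0022],[0.002,0.105,0]],
    [[0.003,0,0.0025],[0.003,0.118,0]],
    [[0.0033,0,0.0027],[0.003,0.131,0]],
    [[0.0036,0,0.003],[0.004,0.144,0]],
    [[0.0039,0,0.0032],[0.004,0.157,0]],
  ],
)

```text
time: 15.93
position: [0.6079, 0.0383, 0.0748]
tcp_rot: [-0.056, 0.714, 0.696, -0.054]
contact_force: [1.1, 0.7, 3.6]
grip_width: 0.0439
gripper_force: 61.9
```

Same behaviour as the blue module; continue.

Emit:
arm_command(
  increments=[
    [[-0.0005,0,0.0005],[0,-0.026,0]],
    [[-0.001,0,0.001],[-0.001,-0.052,0]],
    [[-0.0016,0,0.0015],[-0.002,-0.079,0]],
    [[-0.0022,0,0.0021],[-0.003,-0.105,0]],
    [[-0.0028,0,0.0026],[-0.003,-0.131,0]],
    [[-0.0034,0,0.0031],[-0.004,-0.157,0]],
    [[-0.004,0,0.0035],[-0.005,-0.183,0]],
    [[-0.0047,0,0.004],[-0.005,-0.209,0]],
    [[-0.0054,0,0.0044],[-0.006,-0.236,0]],
    [[-0.006,0,0.0048],[-0.007,-0.262,0]],
    [[-0.0066,0,0.0052],[-0.007,-0.288,0]],
    [[-0.0073,0,0.0056],[-0.008,-0.314,0]],
  ],
)

```text
time: 16.93
position: [0.5973, 0.0385, 0.078]
tcp_rot: [0.054, 0.714, 0.696, 0.053]
contact_force: [1.3, 1.2, -10.1]
grip_width: 0.0433
gripper_force: 62.2
```

Emit:
arm_command(
  increments=[
    [[0.0005,0,0.0005],[0,0.026,0]],
    [[0.0011,0,0.0011],[0.001,0.052,0]],
    [[0.0016,0,0.0016],[0.002,0.079,0]],
    [[0.0022,0,0.0021],[0.003,0.105,0]],
    [[0.0028,0,0.0026],[0.003,0.131,0]],
    [[0.0034,0,0.0031],[0.004,0.157,0]],
    [[0.004,0,0.0036],[0.005,0.183,0]],
    [[0.0047,0,0.004],[0.005,0.209,0]],
    [[0.0054,0,0.0044],[0.006,0.236,0]],
    [[0.006,0,0.0048],[0.007,0.262,0]],
    [[0.0066,0,0.0052],[0.007,0.288,0]],
    [[0.0073,0,0.0056],[0.008,0.314,0]],
  ],
)

```text
time: 17.93
position: [0.6061, 0.0384, 0.084]
tcp_rot: [-0.058, 0.714, 0.696, -0.056]
contact_force: [1.7, -1.6, -7.2]
grip_width: 0.044
gripper_force: 64.1
```

Emit:
arm_command(
  increments=[
    [[-0.0005,0,0.0005],[0,-0.026,0]],
    [[-0.001,0,0.001],[-0.001,-0.052,0]],
    [[-0.0016,0,0.0015],[-0.002,-0.079,0]],
    [[-0.0022,0,0.0021],[-0.003,-0.105,0]],
    [[-0.0028,0,0.0026],[-0.003,-0.131,0]],
    [[-0.0034,0,0.0031],[-0.004,-0.157,0]],
    [[-0.004,0,0.0035],[-0.005,-0.183,0]],
    [[-0.0047,0,0.004],[-0.005,-0.209,0]],
    [[-0.0054,0,0.0044],[-0.006,-0.236,0]],
    [[-0.006,0,0.0048],[-0.007,-0.262,0]],
    [[-0.0066,0,0.0052],[-0.007,-0.288,0]],
    [[-0.0073,0,0.0056],[-0.008,-0.314,0]],
  ],
)

```text
time: 18.93
position: [0.5977, 0.0383, 0.0899]
tcp_rot: [0.055, 0.714, 0.696, 0.053]
contact_force: [0.2, 0.3, -2.0]
grip_width: 0.0436
gripper_force: 65.0
```

Emit:
arm_command(
  increments=[
    [[0.0012,0,0.001],[0.001,0.052,0]],
    [[0.0024,0,0.003],[0.002,0.104,0]],
    [[0.0037,0,0.006],[0.004,0.157,0]],
    [[0.0037,0,0.01],[0.004,0.157,0]],
    [[0.0037,0,0.015],[0.004,0.157,0]],
    [[0.0037,0,0.025],[0.004,0.157,0]],
    [[0.0037,0,0.05],[0.004,0.157,0]],
    [[0.0037,0,0.08],[0.004,0.157,0]],
    [[0.0037,0,0.11],[0.004,0.157,0]],
    [[0.0037,0,0.11],[0.004,0.157,0]],
  ],
)

```text
time: 19.77
position: [0.606, 0.0386, 0.2075]
tcp_rot: [0.003, 0.716, 0.698, 0.004]
contact_force: [1.6, -0.1, -1.7]
grip_width: 0.0434
gripper_force: 65.1
```

Emit:
arm_command(
  increments=[
    [[-0.188,0.33,0],[0,0,-1.442]],
    [[-0.188,0.33,0],[0,0,-1.442]],
    [[-0.188,0.33,0],[0,0,-1.442]],
    [[-0.188,0.33,0],[0,0,-1.442]],
    [[-0.188,0.33,0],[0,0,-1.442]],
    [[-0.188,0.33,0],[0,0,-1.442]],
    [[-0.188,0.33,0],[0,0,-1.442]],
    [[-0.188,0.33,0],[0,0,-1.442]],
    [[-0.188,0.33,0],[0,0,-1.442]],
    [[-0.188,0.33,0],[0,0,-1.442]],
    [[-0.188,0.33,0],[0,0,-1.442]],
    [[-0.188,0.33,0],[0,0,-1.442]],
  ],
)

```text
time: 20.77
position: [0.4129, 0.3691, 0.2009]
tcp_rot: [0.0, 0.999, 0.05, -0.001]
contact_force: [0.6, -0.8, -0.9]
grip_width: 0.0435
gripper_force: 65.1
```

Emit:
arm_command(
  increments=[
    [[0,0,0],[0,0,0]],
    [[0,0,-0.04],[0,0,0]],
    [[0,0,-0.08],[0,0,0]],
    [[0,0,-0.12],[0,0,0]],
    [[0,0,-0.145],[0,0,0]],
    [[0,0,-0.155],[0,0,0]],
    [[0,0,-0.16],[0,0,0]],
    [[0,0,-0.16],[0,0,0]],
    [[0,0,-0.16],[0,0,0]],
  ],
)

```text
time: 21.52
position: [0.4164, 0.3688, 0.0427]
tcp_rot: [-0.001, 0.999, 0.051, 0.001]
contact_force: [-0.7, -0.4, -1.3]
grip_width: 0.0434
gripper_force: 65.2
```

Emit:
arm_command(
  increments=[
    [[0,0,0],[0,0,0]],
    [[0,0,0],[0,0,0]],
    [[0,0,0],[0,0,0]],
    [[0,0,0],[0,0,0]],
    [[0,0,0.03],[0,0,0]],
    [[0,0,0.07],[0,0,0]],
    [[0,0,0.11],[0,0,0]],
    [[0,0,0.15],[0,0,0]],
    [[0,0,0.163],[0,0,0]],
  ],
  hand=-1,
)

```text
time: 22.27
position: [0.418, 0.3695, 0.21]
tcp_rot: [-0.002, 0.999, 0.051, 0.004]
contact_force: [1.6, 0.6, -0.4]
grip_width: 0.0853
gripper_force: 0.0
```

Emit:
arm_command(
  increments=[
    [[0.12,-0.4,0],[0,0,1.44]],
    [[0.12,-0.4,0],[0,0,1.44]],
    [[0.12,-0.4,0],[0,0,1.44]],
    [[0.12,-0.4,0],[0,0,1.44]],
    [[0.12,-0.4,0],[0,0,1.44]],
    [[0.12,-0.4,0],[0,0,1.44]],
    [[0.12,-0.4,0],[0,0,1.44]],
    [[0.12,-0.4,0],[0,0,1.44]],
    [[0.12,-0.4,0],[0,0,1.44]],
    [[0.12,-0.4,0],[0,0,1.44]],
    [[0.12,-0.4,0],[0,0,1.44]],
    [[0.12,-0.4,0],[0,0,1.44]],
  ],
  hand=0,
)

```text
time: 23.27
position: [0.5358, -0.0366, 0.2047]
tcp_rot: [0.001, 0.718, 0.696, -0.0]
contact_force: [-0.2, 1.1, -0.2]
grip_width: 0.0427
gripper_force: 0.0
```

```bash
cat > pr.py <<'E'
from h import *
c=cap("top"); f=c["frame"]; p=pts(c); hsv=cv2.cvtColor(f,cv2.COLOR_RGB2HSV)
H,S,V=[hsv[...,i].astype(int) for i in range(3)]; Z=p[...,2]; save("top_last",f)
reg=(p[...,1]<-.17)&(p[...,1]>-.5)&(Z>.004)&(Z<.03)&(p[...,0]>.35)&(p[...,0]<.75)&(S>120)
for nm,m in(("red",(H<4)|(H>170)),("blue",(H>100)&(H<130)),("feet",(H>5)&(H<22))):
    n,l,st,_=cv2.connectedComponentsWithStats((m&reg).astype(np.uint8))
    for k in range(1,n):
        if st[k,4]>25: q=p[l==k]; r=cv2.minAreaRect(q[:,:2].astype(np.float32)*1000); print(nm,st[k,4],np.round(r[0]),np.round(r[1]),r[2])
E
python3 pr.py
sed -i 's/cap("top")/cap("scene")/; s/import \*/import */' pr.py; python3 pr.py
```

```text
red 169 [ 650. -324.] [18. 28.] 10.714452743530273
blue 130 [ 529. -328.] [28. 18.] 72.76363372802734
feet 63 [ 562. -224.] [23. 16.] 72.995361328125
feet 64 [ 631. -216.] [16. 23.] 12.293286323547363
```

View pics/top_last.png

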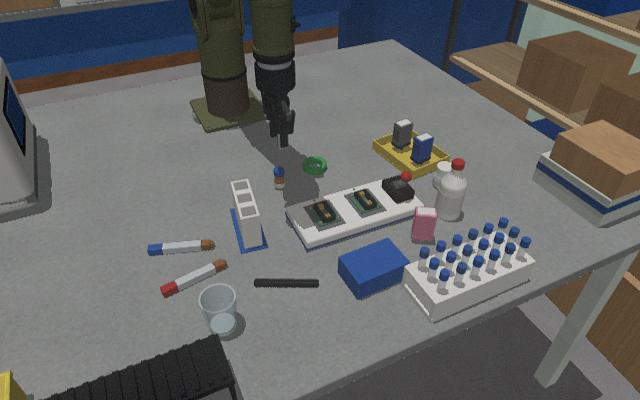

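The scene shows both modules upright in the tray at (402,135) and (422,150). The electrodes are unmoved, with caps at (155,249) and (170,288). I'll go above red and tilt.

Emit:
arm_command(
  increments=[
    [[0.111,-0.281,-0.056],[0,0,0.209]],
    [[0.111,-0.281,-0.056],[0,0,0.209]],
    [[0.111,-0.281,-0.056],[0,0,0.209]],
    [[0.111,-0.281,-0.056],[0,0,0.209]],
    [[0.111,-0.281,-0.056],[0,0,0.209]],
    [[0.111,-0.281,-0.056],[0,0,0.209]],
    [[0.111,-0.281,-0.056],[0,0,0.209]],
    [[0.111,-0.281,-0.056],[0,0,0.209]],
    [[0.111,-0.281,-0.056],[0,0,0.209]],
    [[0.111,-0.281,-0.056],[0,0,0.209]],
  ],
)

```text
time: 24.2
position: [0.6461, -0.3123, 0.1475]
tcp_rot: [-0.001, 0.641, 0.768, -0.0]
contact_force: [0.5, -0.3, -0.1]
grip_width: 0.0428
gripper_force: 0.0
```

Emit:
arm_command(
  increments=[
    [[0,0,0],[0.1,0.019,0]],
    [[0,0,0],[0.21,0.039,0]],
    [[0,0,0],[0.32,0.059,0]],
    [[0,0,0],[0.43,0.08,0]],
    [[0,0,0],[0.54,0.1,0]],
    [[0,0,0],[0.65,0.12,0]],
    [[0,0,0],[0.772,0.143,0]],
    [[0,0,0],[0.772,0.143,0]],
    [[0,0,0],[0.772,0.143,0]],
    [[0,0,0],[0.772,0.143,0]],
  ],
)

```text
time: 25.03
position: [0.6477, -0.3099, 0.1497]
tcp_rot: [-0.294, 0.59, 0.711, 0.245]
contact_force: [-0.2, 0.4, 0.4]
grip_width: 0.0428
gripper_force: 0.0
```

Run:
```python
from h import *
o=manip.get_obs();print(np.round(o["q"],2),np.round(o["position"],4));w,x,y,z=o["tcp_rot"];print(R.from_quat([x,y,z,w]).as_matrix().round(3))
c=cap("wrist");save("w3",c["frame"])
```

```text
[ 0.68  1.33 -0.34  0.53 -0.26  1.83  0.69] [ 0.6477 -0.3099  0.1497]
[[-0.13   0.983 -0.13 ]
 [ 0.695  0.183  0.695]
 [ 0.707  0.    -0.707]]
```

View pics/w3.png

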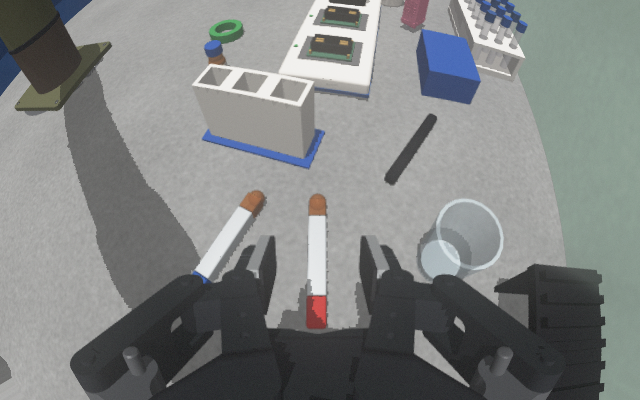

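The wrist view shows the red electrode centred between the fingers at (317,260), clear of the beaker (465,240) and the blue electrode. Descend and grip.

Emit:
arm_command(
  increments=[
    [[0,-0.001,-0.03],[0,0,0]],
    [[0,-0.001,-0.06],[0,0,0]],
    [[0,-0.001,-0.09],[0,0,0]],
    [[0,-0.001,-0.115],[0,0,0]],
    [[0,-0.001,-0.13],[0,0,0]],
    [[0,-0.001,-0.139],[0,0,0]],
    [[0,-0.001,-0.139],[0,0,0]],
    [[0,-0.001,-0.139],[0,0,0]],
  ],
)

```text
time: 25.75
position: [0.6476, -0.3136, 0.0117]
tcp_rot: [-0.293, 0.591, 0.71, 0.245]
contact_force: [0.3, -0.2, 0.3]
grip_width: 0.0426
gripper_force: 0.0
```

Emit:
arm_command(
  increments=[
    [[0,0,0],[0,0,0]],
    [[0,0,0],[0,0,0]],
    [[0,0,0],[0,0,0]],
    [[0,0,0],[0,0,0]],
    [[0,0,0],[0,0,0]],
    [[0,0,0],[0,0,0]],
  ],
  hand=1,
)

```text
time: 26.25
position: [0.6475, -0.3146, 0.0118]
tcp_rot: [-0.293, 0.592, 0.71, 0.245]
contact_force: [1.3, -3.0, 6.4]
grip_width: 0.016
gripper_force: 59.9
```

Emit:
arm_command(
  increments=[
    [[0,0,0.015],[0,0,0]],
    [[0,0,0.04],[0,0,0]],
    [[0,0,0.08],[0,0,0]],
    [[0,0,0.12],[0,0,0]],
    [[0,0,0.16],[0,0,0]],
    [[0,0,0.2],[0,0,0]],
    [[0,0,0.235],[0,0,0]],
    [[0,0,0.235],[0,0,0]],
  ],
)

```text
time: 26.92
position: [0.6489, -0.3148, 0.2546]
tcp_rot: [-0.287, 0.591, 0.712, 0.246]
contact_force: [0.9, -0.4, 1.2]
grip_width: 0.0163
gripper_force: 59.1
```

Emit:
arm_command(
  increments=[
    [[0,0.005,0],[-0.115,-0.021,0]],
    [[0,0.01,0],[-0.23,-0.043,0]],
    [[0,0.02,0],[-0.344,-0.064,0]],
    [[0,0.03,0],[-0.459,-0.085,0]],
    [[0,0.04,0],[-0.573,-0.106,0]],
    [[0,0.05,0],[-0.688,-0.128,0]],
    [[0,0.06,0],[-0.803,-0.149,0]],
    [[0,0.07,0],[-0.917,-0.17,0]],
    [[0,0.08,0],[-1.032,-0.191,0]],
    [[0,0.085,0],[-1.147,-0.213,0]],
    [[0,0.09,0],[-1.261,-0.234,0]],
    [[0,0.09,0],[-1.376,-0.255,0]],
  ],
)

```text
time: 27.92
position: [0.6471, -0.221, 0.246]
tcp_rot: [0.235, 0.61, 0.732, -0.192]
contact_force: [1.0, -0.3, -2.6]
grip_width: 0.0162
gripper_force: 58.9
```

Emit:
arm_command(
  increments=[
    [[0,0,0],[-0.084,-0.016,0]],
    [[0,0,0],[-0.168,-0.031,0]],
    [[0,0,0],[-0.168,-0.031,0]],
    [[0,0,0],[-0.168,-0.031,0]],
  ],
)

```text
time: 28.25
position: [0.6465, -0.2212, 0.2432]
tcp_rot: [0.293, 0.59, 0.711, -0.244]
contact_force: [-0.0, -0.3, -1.4]
grip_width: 0.0163
gripper_force: 59.1
```

Run:
```python
from h import *
o=manip.get_obs();print(np.round(o["q"],2),np.round(o["position"],4));w,x,y,z=o["tcp_rot"];print(R.from_quat([x,y,z,w]).as_matrix().round(3))
```

```text
[-0.39  0.84  0.54  1.73  0.68  0.62 -0.4 ] [ 0.6465 -0.2212  0.2432]
[[-0.131  0.983  0.129]
 [ 0.697  0.184 -0.693]
 [-0.705 -0.001 -0.709]]
```

Emit:
arm_command(
  increments=[
    [[-0.062,0.096,0],[0,0,-0.332]],
    [[-0.062,0.096,0],[0,0,-0.332]],
    [[-0.062,0.096,0],[0,0,-0.332]],
    [[-0.062,0.096,0],[0,0,-0.332]],
    [[-0.062,0.096,0],[0,0,-0.332]],
    [[-0.062,0.096,0],[0,0,-0.332]],
    [[-0.062,0.096,0],[0,0,-0.332]],
    [[-0.062,0.096,0],[0,0,-0.332]],
  ],
)

```text
time: 28.92
position: [0.5839, -0.13, 0.2451]
tcp_rot: [0.25, 0.702, 0.601, -0.29]
contact_force: [-0.5, 0.4, -0.1]
grip_width: 0.0165
gripper_force: 59.1
```

Run:
```python
from h import *
c=cap("scene");p=pts(c);print(manip.get_obs()["position"].round(4) if hasattr(manip.get_obs()["position"],"round") else manip.get_obs()["position"])
cv2.imwrite("pics/s4.png",cv2.resize(cv2.cvtColor(c["frame"],cv2.COLOR_RGB2BGR)[40:270,130:370],None,fx=2.5,fy=2.5))
hs=cv2.cvtColor(c["frame"],cv2.COLOR_RGB2HSV).astype(int)
reg=(abs(p[...,0]-.585)<.06)&(abs(p[...,1]+.13)<.06)&(p[...,2]>.1)
m=reg&(hs[...,1]>120)&(hs[...,0]>5)&(hs[...,0]<22); q=p[m]; print("foot",len(q),q.mean(0),q.min(0),q.max(0))
m=reg&(hs[...,1]<60)&(hs[...,2]>120)&(p[...,2]<.2); q=p[m]; print("body",len(q))
if len(q): print(q.mean(0),q.min(0),q.max(0))
```

```text
[ 0.584  -0.1295  0.2449]
foot 43 [ 0.59083845 -0.13601112  0.14737845] [ 0.58804863 -0.14295005  0.13686107] [ 0.59387859 -0.12906346  0.15557924]
body 73
[ 0.59121046 -0.13467194  0.17469933] [ 0.5777517  -0.14287598  0.14218697] [ 0.59515633 -0.12454131  0.19967035]
```

View pics/s4.png

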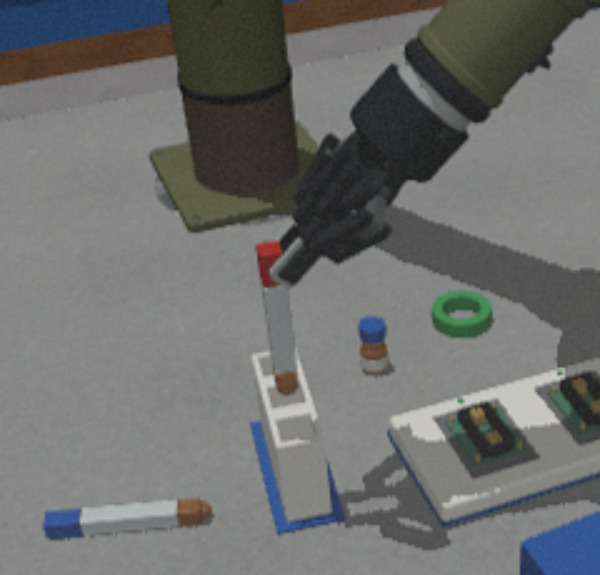

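The crop shows the red electrode hanging upright over the far cell (foot at (287,382)). I'll apply a 4 mm y correction, lower and release.

Emit:
arm_command(
  increments=[
    [[0.002,0.004,-0.02],[0,0,0]],
    [[0.002,0.004,-0.035],[0,0,0]],
    [[0.002,0.004,-0.05],[0,0,0]],
    [[0.002,0.004,-0.065],[0,0,0]],
    [[0.002,0.004,-0.08],[0,0,0]],
    [[0.002,0.004,-0.095],[0,0,0]],
    [[0.002,0.004,-0.108],[0,0,0]],
    [[0.002,0.004,-0.118],[0,0,0]],
    [[0.002,0.004,-0.118],[0,0,0]],
    [[0.002,0.004,-0.118],[0,0,0]],
  ],
)

```text
time: 29.8
position: [0.5862, -0.1238, 0.126]
tcp_rot: [0.25, 0.7, 0.602, -0.29]
contact_force: [0.3, -0.1, -0.8]
grip_width: 0.0166
gripper_force: 59.1
```

Emit:
arm_command(
  increments=[
    [[0,0,0],[0,0,0]],
    [[0,0,0],[0,0,0]],
    [[0,0,0],[0,0,0]],
    [[0,0,0],[0,0,0]],
    [[0.002,0.014,0.014],[0,0,0]],
    [[0.004,0.028,0.028],[0,0,0]],
    [[0.006,0.042,0.042],[0,0,0]],
    [[0.006,0.042,0.08],[0,0,0]],
    [[0.006,0.042,0.12],[0,0,0]],
    [[0.006,0.042,0.12],[0,0,0]],
  ],
  hand=0,
)

```text
time: 30.63
position: [0.5957, -0.0831, 0.2542]
tcp_rot: [0.254, 0.702, 0.6, -0.286]
contact_force: [0.9, -0.4, 1.4]
grip_width: 0.0424
gripper_force: 0.0
```

```bash
python3 pr.py
python3 - <<'E'
from h import *
f=cv2.imread("pics/top_last.png"); cv2.imwrite("pics/s5.png",cv2.resize(f[140:300,130:330],None,fx=3,fy=3))
E
```

```text
blue 125 [ 529. -328.] [28. 19.] 70.24555206298828
feet 59 [ 563. -224.] [24. 15.] 71.43986511230469
```

View pics/s5.png

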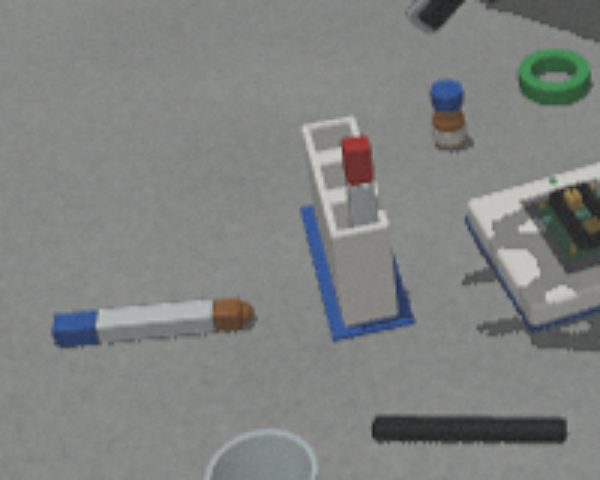

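Red stands seated in the cell nearest the scene camera, and blue is unmoved. Now blue.

Emit:
arm_command(
  increments=[
    [[-0.062,-0.146,0.01],[0,0,-0.154]],
    [[-0.062,-0.146,0.01],[0,0,-0.154]],
    [[-0.062,-0.146,0.01],[0,0,-0.154]],
    [[-0.062,-0.146,0.01],[0,0,-0.154]],
    [[-0.062,-0.146,0.01],[0,0,-0.154]],
    [[-0.062,-0.146,0.01],[0,0,-0.154]],
  ],
)

```text
time: 31.18
position: [0.5281, -0.23, 0.2566]
tcp_rot: [0.226, 0.746, 0.544, -0.309]
contact_force: [0.7, 1.0, 0.3]
grip_width: 0.0429
gripper_force: 0.0
```

Emit:
arm_command(
  increments=[
    [[0,-0.008,0],[0.119,-0.037,0]],
    [[0,-0.016,-0.01],[0.239,-0.074,0]],
    [[0,-0.024,-0.02],[0.358,-0.111,0]],
    [[0,-0.032,-0.03],[0.477,-0.148,0]],
    [[0,-0.04,-0.04],[0.597,-0.186,0]],
    [[0,-0.048,-0.05],[0.716,-0.223,0]],
    [[0,-0.056,-0.06],[0.835,-0.26,0]],
    [[0,-0.064,-0.07],[0.955,-0.297,0]],
    [[0,-0.072,-0.08],[1.074,-0.334,0]],
    [[0,-0.08,-0.09],[1.193,-0.371,0]],
    [[0,-0.088,-0.1],[1.313,-0.408,0]],
    [[0,-0.088,-0.1],[1.432,-0.446,0]],
  ],
)

```text
time: 32.18
position: [0.5302, -0.318, 0.1548]
tcp_rot: [-0.208, 0.755, 0.553, 0.284]
contact_force: [1.1, -0.1, -1.4]
grip_width: 0.0425
gripper_force: 0.0
```

Emit:
arm_command(
  increments=[
    [[0,0,0],[0.034,-0.01,0]],
    [[0,0,0],[0.068,-0.021,0]],
    [[0,0,0],[0.068,-0.021,0]],
    [[0,0,0],[0.068,-0.021,0]],
  ],
)

```text
time: 32.52
position: [0.532, -0.3132, 0.1574]
tcp_rot: [-0.228, 0.744, 0.548, 0.308]
contact_force: [0.3, 0.6, -0.2]
grip_width: 0.0426
gripper_force: 0.0
```

```bash
python3 - <<'E'
from h import *
o=manip.get_obs();print(np.round(o["q"],2),np.round(o["position"],4));w,x,y,z=o["tcp_rot"];print(R.from_quat([x,y,z,w]).as_matrix().round(3))
c=cap("wrist");save("w5",c["frame"])
E
python3 pr.py
```

```text
[ 0.99  1.03 -0.41  1.38 -0.39  1.15  0.64] [ 0.532  -0.3132  0.1574]
[[ 0.21   0.955  0.208]
 [ 0.675 -0.295  0.676]
 [ 0.707 -0.001 -0.707]]
blue 133 [ 529. -328.] [30. 19.] 65.87767028808594
feet 70 [ 562. -223.] [25. 16.] 75.61768341064453
```

View pics/w5.png

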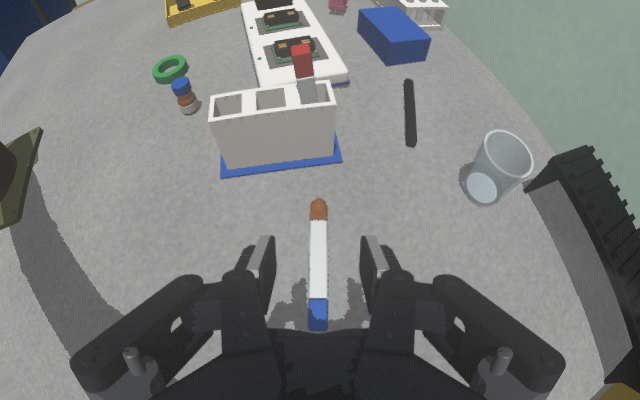

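The blue electrode is centred at (318,265). Descend, grip and lift.

Emit:
arm_command(
  increments=[
    [[0,0,-0.03],[0,0,0]],
    [[0,0,-0.06],[0,0,0]],
    [[0,0,-0.09],[0,0,0]],
    [[0,0,-0.12],[0,0,0]],
    [[0,0,-0.136],[0,0,0]],
    [[0,0,-0.145],[0,0,0]],
    [[0,0,-0.145],[0,0,0]],
    [[0,0,-0.145],[0,0,0]],
  ],
)

```text
time: 33.28
position: [0.5315, -0.3154, 0.0128]
tcp_rot: [-0.227, 0.744, 0.547, 0.308]
contact_force: [0.5, 0.3, -0.3]
grip_width: 0.0429
gripper_force: 0.0
```

Emit:
arm_command(
  increments=[
    [[0,0,0],[0,0,0]],
    [[0,0,0],[0,0,0]],
    [[0,0,0],[0,0,0]],
    [[0,0,0],[0,0,0]],
    [[0,0,0],[0,0,0]],
    [[0,0,0],[0,0,0]],
  ],
  hand=1,
)

```text
time: 33.78
position: [0.5314, -0.3165, 0.0133]
tcp_rot: [-0.226, 0.745, 0.547, 0.309]
contact_force: [-0.7, -2.2, 6.6]
grip_width: 0.016
gripper_force: 59.3
```

Emit:
arm_command(
  increments=[
    [[0,0,0.015],[0,0,0]],
    [[0,0,0.04],[0,0,0]],
    [[0,0,0.08],[0,0,0]],
    [[0,0,0.12],[0,0,0]],
    [[0,0,0.16],[0,0,0]],
    [[0,0,0.2],[0,0,0]],
    [[0,0,0.235],[0,0,0]],
    [[0,0,0.235],[0,0,0]],
  ],
)

```text
time: 34.45
position: [0.5337, -0.3166, 0.2555]
tcp_rot: [-0.221, 0.744, 0.549, 0.31]
contact_force: [1.7, -0.3, -0.0]
grip_width: 0.016
gripper_force: 58.7
```

Emit:
arm_command(
  increments=[
    [[0,0.008,0],[-0.119,0.037,0]],
    [[0,0.016,0],[-0.239,0.074,0]],
    [[0,0.024,0],[-0.358,0.111,0]],
    [[0,0.032,0],[-0.477,0.148,0]],
    [[0,0.04,0],[-0.597,0.186,0]],
    [[0,0.048,0],[-0.716,0.223,0]],
    [[0,0.056,0],[-0.835,0.26,0]],
    [[0,0.064,0],[-0.955,0.297,0]],
    [[0,0.072,0],[-1.074,0.334,0]],
    [[0,0.08,0],[-1.193,0.371,0]],
    [[0,0.09,0],[-1.313,0.408,0]],
    [[0,0.09,0],[-1.432,0.446,0]],
  ],
)

```text
time: 35.45
position: [0.5321, -0.2216, 0.2472]
tcp_rot: [0.21, 0.754, 0.556, -0.28]
contact_force: [-0.4, 0.6, -1.7]
grip_width: 0.016
gripper_force: 58.6
```

Emit:
arm_command(
  increments=[
    [[0,0,0],[-0.034,0.01,0]],
    [[0,0,0],[-0.068,0.021,0]],
    [[0,0,0],[-0.068,0.021,0]],
    [[0,0,0],[-0.068,0.021,0]],
  ],
)

```text
time: 35.78
position: [0.5294, -0.2276, 0.247]
tcp_rot: [0.226, 0.746, 0.545, -0.308]
contact_force: [-0.5, -1.4, -0.1]
grip_width: 0.0161
gripper_force: 58.7
```

Emit:
arm_command(
  increments=[
    [[-0.034,0.1175,0],[0,0,0.154]],
    [[-0.034,0.1175,0],[0,0,0.154]],
    [[-0.034,0.1175,0],[0,0,0.154]],
    [[-0.034,0.1175,0],[0,0,0.154]],
    [[-0.034,0.1175,0],[0,0,0.154]],
    [[-0.034,0.1175,0],[0,0,0.154]],
    [[-0.034,0.1175,0],[0,0,0.154]],
    [[-0.034,0.1175,0],[0,0,0.154]],
  ],
)

```text
time: 36.45
position: [0.4961, -0.1106, 0.247]
tcp_rot: [0.25, 0.702, 0.6, -0.29]
contact_force: [0.2, 0.1, 0.2]
grip_width: 0.0164
gripper_force: 58.9
```

Run:
```python
from h import *
c=cap("scene");p=pts(c);o=manip.get_obs();print(np.round(o["position"],4))
w,x,y,z=o["tcp_rot"];print(R.from_quat([x,y,z,w]).as_matrix().round(3))
cv2.imwrite("pics/s6.png",cv2.resize(cv2.cvtColor(c["frame"],cv2.COLOR_RGB2BGR)[40:270,130:370],None,fx=2.5,fy=2.5))
hs=cv2.cvtColor(c["frame"],cv2.COLOR_RGB2HSV).astype(int)
reg=(abs(p[...,0]-.5)<.06)&(abs(p[...,1]+.12)<.06)&(p[...,2]>.1)
m=reg&(hs[...,1]>120)&(hs[...,0]>5)&(hs[...,0]<22); q=p[m]; print("foot",len(q),q.mean(0),q.min(0),q.max(0))
m=reg&(hs[...,1]<60)&(hs[...,2]>120)&(p[...,2]<.2); q=p[m]; print("body",len(q),q.mean(0),q.min(0),q.max(0))
```

```text
[ 0.4962 -0.1102  0.2468]
[[ 0.11   0.988 -0.107]
 [ 0.698 -0.154 -0.699]
 [-0.707  0.003 -0.707]]
foot 46 [ 0.50308109 -0.11778911  0.15124186] [ 0.49950745 -0.12497919  0.14055551] [ 0.50624986 -0.11021137  0.15938697]
body 4 [ 0.50227503 -0.11914513  0.18028882] [ 0.50120718 -0.12397548  0.16311618] [ 0.50419015 -0.11550326  0.19833671]
```

View pics/s6.png

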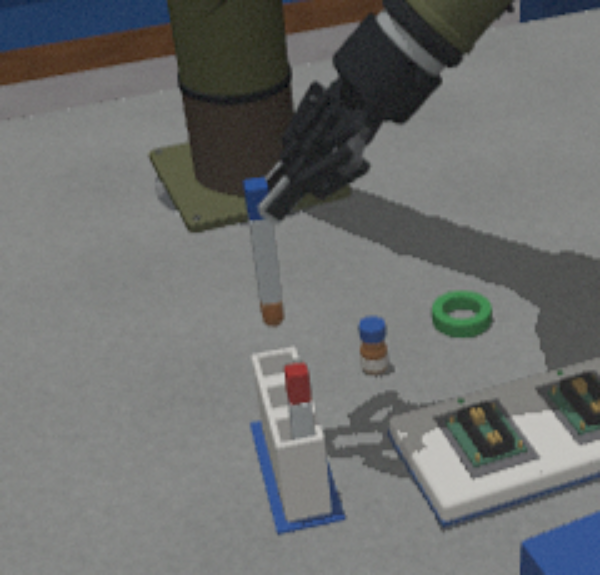

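The blue electrode hangs upright over the base-side cell (foot at (272,312)), and the fit is within 2 mm. Lower and release.

Emit:
arm_command(
  increments=[
    [[0.001,0,-0.02],[0,0,0]],
    [[0.001,0,-0.035],[0,0,0]],
    [[0.001,0,-0.05],[0,0,0]],
    [[0.001,0,-0.065],[0,0,0]],
    [[0.001,0,-0.08],[0,0,0]],
    [[0.001,0,-0.095],[0,0,0]],
    [[0.001,0,-0.11],[0,0,0]],
    [[0.001,0,-0.121],[0,0,0]],
    [[0.001,0,-0.121],[0,0,0]],
    [[0.001,0,-0.121],[0,0,0]],
  ],
)

```text
time: 37.33
position: [0.4972, -0.1088, 0.1253]
tcp_rot: [0.25, 0.701, 0.602, -0.29]
contact_force: [0.6, -0.9, -1.1]
grip_width: 0.0158
gripper_force: 58.9
```

Emit:
arm_command(
  increments=[
    [[0,0,0],[0,0,0]],
    [[0,0,0],[0,0,0]],
    [[0,0,0],[0,0,0]],
    [[0,0,0],[0,0,0]],
    [[0.002,0.014,0.014],[0,0,0]],
    [[0.004,0.028,0.028],[0,0,0]],
    [[0.006,0.042,0.042],[0,0,0]],
    [[0.006,0.042,0.08],[0,0,0]],
    [[0.006,0.042,0.12],[0,0,0]],
    [[0.006,0.042,0.14],[0,0,0]],
    [[0.006,0.042,0.14],[0,0,0]],
    [[0.006,0.042,0.14],[0,0,0]],
  ],
  hand=0,
)

```text
time: 38.33
position: [0.5037, -0.066, 0.2663]
tcp_rot: [0.25, 0.702, 0.602, -0.288]
contact_force: [-0.2, -0.0, 0.0]
grip_width: 0.0424
gripper_force: 0.0
```

Run:
```python
from h import *
c=cap("scene");p=pts(c)
cv2.imwrite("pics/s7.png",cv2.resize(cv2.cvtColor(c["frame"],cv2.COLOR_RGB2BGR)[90:290,150:510],None,fx=2.2,fy=2.2))
hs=cv2.cvtColor(c["frame"],cv2.COLOR_RGB2HSV).astype(int)
for x,y in((.5845,-.13),(.4955,-.116)):
    q=p[(abs(p[...,0]-x)<.022)&(abs(p[...,1]-y)<.03)&(p[...,2]>.1)&(hs[...,1]>100)]; print(len(q),q.mean(0),q[:,2].max())
o=manip.get_obs();print(o["position"],o["time"])
```

```text
139 [ 0.5805815  -0.12335267  0.13428147] 0.1472742407627987
116 [ 0.50269307 -0.11484873  0.13485877] 0.1468748140978443
[ 0.50313118 -0.06588777  0.26519304] 38.3833
```

View pics/s7.png

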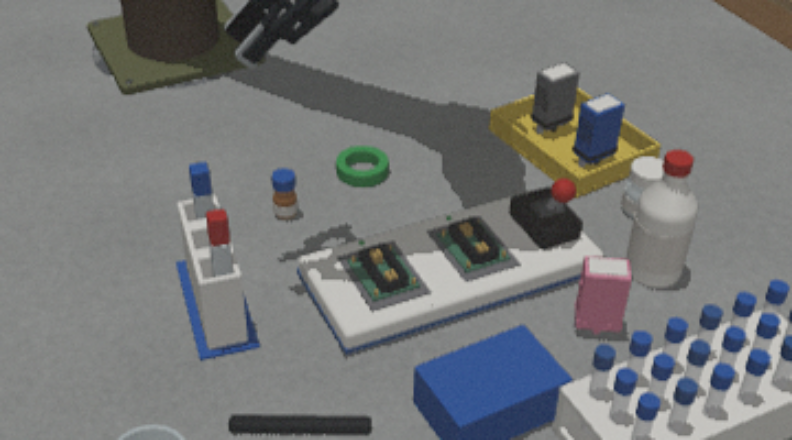

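Both electrodes stand in the caddy, cap tops at about 0.145 m as they should be when seated. Both modules are in the tray, and the lever ball (563,190) is in the off position. No green electrode appears in any view.

```bash
python3 -c "
from bench import manip; print(manip.sign_off())"
```

```text
the job is handed in; nothing more can be done
None
```

The job is handed in at about 38 s: lever fully off, both modules rocked free and standing in the yellow tray, and both electrodes present (blue and red) upright in the caddy; no verdict came back.

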